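# Seat the keyed disc on its nest

## Task

On the round blue nest, turn the aluminium disc by pushing its orange lug round with a fingertip until the notch in its rim stands over the yellow pin, then press down on the hub so that the disc sits fully home on the nest with the pin in the notch. Do not lift the disc at any moment, and leave the parts standing around the nest where they are.

Things in the scene. Friction and masses are not known exactly. Their poses are not given: they have to be found in the camera images.
- nest: Round blue base bolted to the surface, 160 mm in diameter, top face 16 mm above the surface. Origin: centre of its underside; z up, x axis towards the yellow pin. It carries a fixed steel spigot in the middle (26 mm diameter, top at 52 mm, hidden inside the disc's hub), the yellow pin, and a black seal ring. It never moves in a run.
- pin (a point): Top centre of the fixed yellow pin, 10 mm in diameter, 58 mm from the nest's centre, 23 mm above the surface: 1 mm under the raised disc. Half of it shows outside the disc's rim; a yellow mark on the base continues outward from it.
- disc: Loose aluminium disc, 116 mm across, flange 10 mm thick, 0.15 kg; steel hub 40 mm across, bored underneath to turn on the spigot with 1 mm play. Origin: centre of underside, z up; 24 mm above the work surface while raised, 16 mm home. x points to the notch; orange lug on -x. Turns freely either way, stays where left, goes home only with notch over pin (play about 0.06 rad each way).
- notch (a point): Middle of the rim notch, at the disc's underside, 58 mm from its axis. The notch is a radial cut 12 mm deep, open at the rim, 18 mm wide there and 14 mm at its floor; a black line on the flange points from the hub to it. Right above the pin when the disc is in line.
- lug_top (a point): Top centre of the upright orange lug on the disc, a round post 12 mm in diameter, 50 mm from the disc's axis, standing 30 mm above the flange (its top is 40 mm above the disc's underside, 64 mm above the surface while raised). The gap between lug and hub is 24 mm.
- hub_top (a point): Centre of the hub's flat top, where the disc is pressed; 68 mm above the surface while raised, 60 mm when home.
- grease_jar: White jar with a blue lid, 63 mm in diameter, 53 mm high, beyond the nest; origin at the centre of its underside. A bystander.
- seal (a joint): Black rubber seal ring under the disc (54 to 84 mm diameter), seen only at the gap: 0 m = up, holding the disc 8 mm above home; grows as it is pressed down (0.008 when the disc is home). It slides stiffly: about 3 to 6 N down on the hub moves it, and it stays where it is left.
- gauge_block: Light steel gauge block standing loose in front of the nest, 25 x 45 mm, 30 mm high; origin at the centre of its underside. A bystander.
- tin: Low round tin with a blue lid, 66 mm in diameter, 26 mm high, standing loose in front of the nest; origin at the centre of its underside. A bystander.
- screw_cap: Black screw cap with a hexagon head up, 86 mm in diameter, 60 mm high, standing loose beyond the nest; origin at the centre of its underside. A bystander.

How it is judged:
By the outcome, as a careful person would: the job done as asked, in the order asked, and still so for the second after the job is handed in, with the robot touching nothing.
It also fails if it takes over 53 s, if anything falls off the work surface, if the arm or the gripper's body presses on something with over 40 N, if the wrist force passes 120 N, or if a joint passes its speed limit or range.

## Robot

A 6-joint arm with a two-finger parallel gripper is mounted at the origin on a cart in front of the work surface, level with it; the furniture and walls round the work are solid. World frame = base frame: x ahead of the robot, y to its left, z up, the work surface at z = 0. Lengths are in mm, angles in rad, forces in N, time in s.
With the tool pointing down it reaches from about 350 to 775 mm from the base axis. Payload 7.3 kg.
Tool frame: the origin (TCP) lies between the finger pads; the fingertips stand 8 mm ahead of it and the grasp point (between the pads) lies 11 mm behind it; z points along the fingers, y is the line along which they close (so a half turn about z gives the same grasp; the last joint's range is limited). The gripper opens to 92 mm and grips with 3 to 60 N. Pads are 19 mm wide; open, the fingers measure 130 mm over their backs; the gripper's body (75 mm by 190 mm) begins 47 mm behind the grasp point.
Start: joints at [-1.341, 0.342, 1.524, -0, 1.275, -0.146], TCP at [192.707, -488.373, 234.741] pointing down, gripper open.
Joint ranges: [-2.53, 2.53], [-0.77, 2.02], [0.04, 2.7], [-1, 4.14], [0.28, 2.66], [-3.11, 3.11]. Speed limits (rad/s): [2.57, 2.57, 3.14, 3.14, 3.14, 3.14].

## Interface

Orientations are given as a unit quaternion [x, y, z, w].
In Python, from bench import ctrl, cams, workorder gives the robot as it stands. The module is installed in compiled form; this text tells all that it offers.
- The arm moves only by the shell command python3 -m inch 'ROWS' [FORCE]. ROWS is JSON, a list of rows, each a list of 7 numbers: the shift along the tool's x, y, z in m, then the turn, a rotation vector about the tool's x, y, z in rad, then the opening, from 0 (shut) to 1 (fully open). A call has 1 to 20 rows; each row is the pose to reach, as a shift and turn from the pose commanded when the call began, along the tool's axes at that moment; what a row does not reach only later rows make up. A row lasts 1/12 s, in which the tool goes at most 41.7 mm and 7.16 degrees, less where a joint would pass 70% of its speed; a pose out of reach is approached as far as the arm can. A call with a gripper value outside its range is refused whole. The fingers move at their own pace and stop on an object; FORCE is the grip in N (left out, the last holds). Time passes only in rows, so rows that repeat a pose let the fingers close. It gives the time, the measured TCP pose, the force, the opening and the grip force at its end, in the units of the state.
- ctrl.get_state(): the state, without advancing time (a new reading comes with each control period).
- cams.grab_frame(name): name is "side" or "top"; returns (picture, depth): 400x640x3 uint8, red, green, blue; 400x640 float32, mm along the optical axis (not along the pixel's ray), 0 where there is no reading.
- cams.get_calibration(name): a dict with "fx", "fy", "cx", "cy" (pixels), "R" (3x3) and "t" (3): a world point X has camera coordinates R X + t. Camera axes: x right, y down, z forward; pixel columns grow to the right and rows downward; lengths in mm; the calibration is good to about 2 mm. A picture is of the moment at which its call begins. get_calibration takes no time and is no camera call.
- workorder.close_job(): hands the job in; it is judged then, once.
Trained networks look in the newest picture that a camera, given by its name, has taken for a name from the list of things; names that differ only in an ending like _2 or _b are one class to them, and where a whole thing is asked for, a point or a joint stands for the part that bears it (a point fixed in the world has none). Each returns a list of dicts, best first, with "conf" (0 to 1); they miss things now and then, are a little off and sometimes report something else, mostly with a low value. They report only what shows in the picture. A call takes as long as a camera call.
- cams.boxes_of(camera, thing): "position" ([x, y, z] in mm, in world coordinates, good to about 4 mm: the middle of the surface that is visible of it).
The state is a dict: "time_s": time; "q": joint angles; "dq": joint speeds; "joint_efforts": joint torques, N m; "eef_pos": TCP position; "tool_rot": TCP orientation; "ft_force": force on the tool from outside, world axes, zero at the start; "moment": the same for the moment, N m; "width": finger opening in mm; "gripper_force": force on a finger pad.
Only numpy, scipy, OpenCV 4.12 (cv2) and the standard library are available. Lean on these libraries where they do the work, as an engineer would, in place of code of your own. Each camera call takes 0.05 s, during which the arm holds its last target. There are 200 camera calls.

## Working session

There is one attempt and no reset: what is moved stays moved. The work goes in short steps, Python scripts to look and compute and a shell command to move; the robot and the scene stay as the last step left them, time stands still between calls to the robot, and variables do not carry over. Pictures are saved under pics/ and viewed, at most 10 in all, crops included, and the job is handed in when it is done.

```bash
mkdir -p pics; cat > h.py <<'E'
from bench import ctrl, cams, workorder
import numpy as np, cv2
def world(cam,u,v,d):
    c=cams.get_calibration(cam);R=np.array(c["R"]);t=np.array(c["t"])
    return R.T@(np.array([(u-c["cx"])/c["fx"]*d,(v-c["cy"])/c["fy"]*d,d])-t)
def onplane(cam,u,v,z):
    c=cams.get_calibration(cam);R=np.array(c["R"]);t=np.array(c["t"])
    r=R.T@np.array([(u-c["cx"])/c["fx"],(v-c["cy"])/c["fy"],1]);o=-R.T@t
    return o+r*(z-o[2])/r[2]
E
python3 - <<'E'
from h import *
np.set_printoptions(precision=1,suppress=True)
for n in("top","side"):
    p,d=cams.grab_frame(n); cv2.imwrite(f"pics/{n}1.png",p[:,:,::-1])
    np.savez(f"{n}1.npz",p=p,d=d)
    for th in("nest","disc","pin","notch","lug_top","hub_top","grease_jar","gauge_block","tin","screw_cap"):
        b=cams.boxes_of(n,th)
        print(n,th,[(np.round(x["position"],1).tolist(),round(x["conf"],2)) for x in b[:2]])
s=ctrl.get_state();print(s["time_s"],s["eef_pos"],s["tool_rot"],s["width"],s["ft_force"])
E
```

```text
top nest [([491.7, 221.8, 15.4], 0.64)]
top disc [([347.9, 146.3, 27.2], 0.6), ([507.6, 221.7, 32.1], 0.59)]
top pin [([495.6, 223.1, 16.4], 0.92)]
top notch [([512.1, 221.8, 36.6], 0.65)]
top lug_top [([508.1, 222.1, 35.7], 0.59)]
top hub_top [([512.7, 222.6, 34.1], 0.61)]
top grease_jar [([688.7, 153.7, 55.3], 0.63)]
top gauge_block [([343.1, 296.5, 32.5], 0.76)]
top tin [([352.4, 146.3, 27.9], 0.6)]
top screw_cap [([701.7, 271.5, 39.1], 0.89)]
side nest [([514.1, 171.7, 17.1], 0.93)]
side disc [([512.8, 204.1, 30.5], 0.91), ([346.6, 288.2, 20.5], 0.15)]
side pin [([512.4, 169.8, 15.8], 0.82)]
side notch [([511.7, 203.2, 32.2], 0.63)]
side lug_top [([513.5, 206.5, 32.5], 0.97)]
side hub_top [([514.2, 204.8, 32.9], 0.59)]
side grease_jar [([690.3, 136.6, 48.9], 0.67)]
side gauge_block [([348.3, 291.2, 20.2], 0.68), ([517.4, 169.6, 13.2], 0.58)]
side tin [([356.8, 131.6, 27.8], 0.73)]
side screw_cap []
1.1 [ 192.7 -488.4  234.7] [ 1.   0.2 -0.   0. ] 91.89347157156249 [ 0.6 -0.6  0.1]
```

View pics/top1.png

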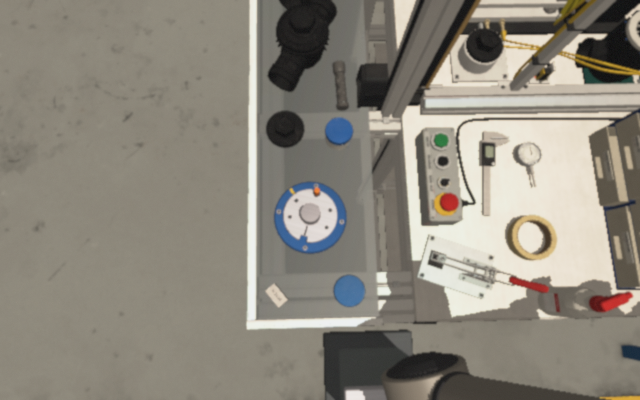

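View pics/side1.png

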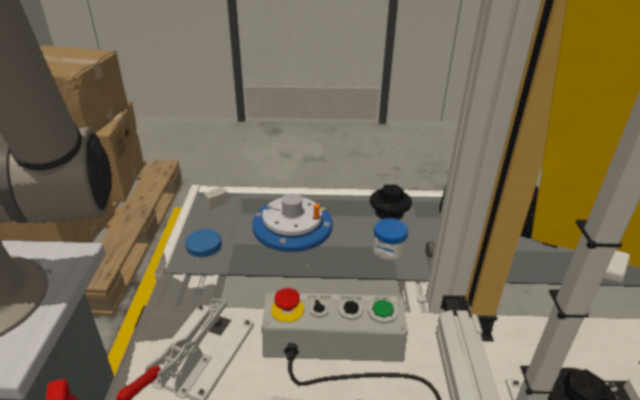

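The top view shows the nest centred near (310,217), with the yellow mark at about (292,190), the lug at (317,189) and the notch line at about (304,240). I'll take an enlarged crop and segment by colour.

```bash
python3 - <<'E'
from h import *
np.set_printoptions(precision=1,suppress=True)
for n,(x0,y0,x1,y1) in dict(top=(265,170,355,260),side=(240,180,345,260)).items():
    f=np.load(f"{n}1.npz");p,d=f["p"],f["d"]
    hsv=cv2.cvtColor(p,cv2.COLOR_RGB2HSV)
    def cen(lo,hi,name,z):
        m=cv2.inRange(hsv,lo,hi);k=np.zeros_like(m);k[y0:y1,x0:x1]=1;m=m*k
        nn,l,s,c=cv2.connectedComponentsWithStats(m)
        for i in range(1,nn):
            if s[i,4]>=4: 
                dm=np.median(d[l==i]);print(n,name,s[i,4],c[i],"plane",onplane(n,*c[i],z),"depth",world(n,*c[i],dm))
    cen((20,90,90),(35,255,255),"yellow",16)
    cen((3,120,90),(17,255,255),"orange",50)
    cen((100,120,60),(125,255,255),"blue",16)
    if n=="top":
        m=cv2.inRange(hsv,(100,120,60),(125,255,255));k=np.zeros_like(m);k[y0:y1,x0:x1]=1;m*=k
        c=cv2.findContours(m,0,2)[0];c=max(c,key=len);e=cv2.fitEllipse(cv2.convexHull(c));print("nest ell",e,onplane(n,*e[0],16))
        print(cams.get_calibration(n))
    big=cv2.resize(p[y0:y1,x0:x1,::-1],None,fx=6,fy=6,interpolation=cv2.INTER_CUBIC)
    cv2.imwrite(f"pics/{n}c.png",big)
E
```

```text
top yellow 18 [291.8 190.7] plane [568.5 262.2  16. ] depth [568.3 262.2  16.8]
top orange 31 [316.3 190.9] plane [559.1 208.6  50. ] depth [556.2 208.8  62.3]
top blue 103 [302.9 185.9] plane [578.8 237.4  16. ] depth [578.8 237.4  16. ]
top blue 267 [335.  201.1] plane [542.9 167.1  16. ] depth [542.9 167.1  15.9]
top blue 117 [283.  200.2] plane [547.4 281.8  16. ] depth [547.4 281.8  16. ]
top blue 794 [306.8 237.6] plane [463.5 231.   16. ] depth [463.5 231.   16.4]
nest ell ((308.9794006347656, 225.02438354492188), (53.51850509643555, 66.96829986572266), 96.84622955322266) [490.9 225.7  16. ]
{'fx': 403.1366215210342, 'fy': 403.1366215210342, 'cx': 318.2370461943546, 'cy': 203.79643245692498, 'R': array([[-0. , -1. ,  0. ],
       [-1. ,  0. , -0.2],
       [ 0.2, -0. , -1. ]]), 't': array([217.7, 526. , 804.5])}
side yellow 9 [322.6 208.1] plane [569.5 262.5  16. ] depth [569.5 263.7  15.1]
side orange 75 [316.1 210.6] plane [557.2 205.9  50. ] depth [557.3 203.1  52. ]
side blue 18 [262.2 208.7] plane [446.5 256.1  16. ] depth [446.3 256.9  15.5]
side blue 1285 [292. 236.] plane [512.8 169.3  16. ] depth [512.8 169.1  16.2]
```

View pics/topc.png

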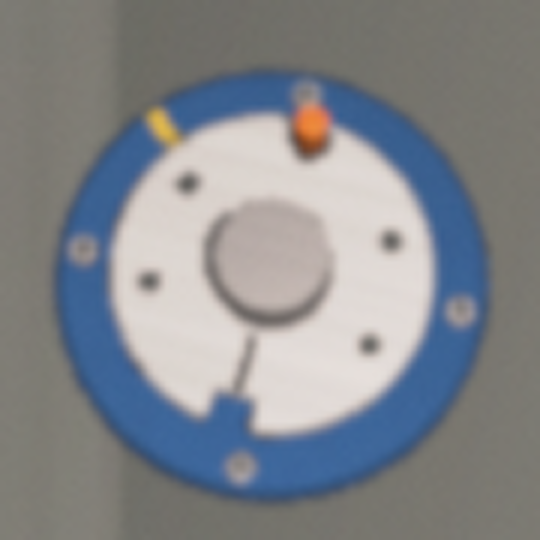

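The crop shows the notch at lower left (230,410), the lug at top (310,128) and the mark at upper left (165,127). The disc therefore needs about 120° clockwise as seen from above. Next I'll work out the angles and tool axes.

```bash
python3 - <<'E'
from h import *
from scipy.spatial.transform import Rotation as Ro
np.set_printoptions(precision=3,suppress=True)
for n,(x0,y0,x1,y1) in dict(top=(265,170,355,260),side=(240,180,345,260)).items():
    f=np.load(f"{n}1.npz");p,d=f["p"],f["d"]
    hsv=cv2.cvtColor(p,cv2.COLOR_RGB2HSV)
    m=cv2.inRange(hsv,(100,120,60),(125,255,255));k=np.zeros_like(m);k[y0:y1,x0:x1]=1;m*=k
    h=cv2.convexHull(cv2.findNonZero(m))[:,0,:]
    # circle fit on the plane z=16
    P=np.array([onplane(n,u,v,16)[:2] for u,v in h]); 
    A=np.c_[2*P,np.ones(len(P))];s=np.linalg.lstsq(A,(P**2).sum(1),rcond=None)[0]
    c=s[:2];print(n,"centre",c,"r",np.sqrt(s[2]+c@c))
    hm=dict(top=(309.8,212.5),side=(291.5,198))[n]
    print("hub top approx",onplane(n,*hm,68))
    for nm,pt in dict(top=dict(pin=(568.5,262.2),lug=(556.2,208.8),notch=onplane(n,265+232/6-.4,170+412/6-.4,34)[:2]),side=dict(pin=(569.5,262.5),lug=(557.2,205.9))).get(n).items():
        v=np.array(pt)-c;print(nm,pt,np.degrees(np.arctan2(v[1],v[0])),np.hypot(*v))
s=ctrl.get_state();R=Ro.from_quat(s["tool_rot"]).as_matrix();print(R,s["eef_pos"],s["q"])
E
```

```text
top centre [509.281 223.297] r 77.2045904288956
hub top approx [509.466 223.448  68.   ]
pin (568.5, 262.2) 33.30195840936452 70.8543316151774
lug (556.2, 208.8) -17.170352156004494 49.10792096013263
notch [460.304 238.429] 162.83101228265377 51.26070522854271
side centre [509.87  208.238] r 79.84062814117789
hub top approx [509.596 220.648  68.   ]
pin (569.5, 262.5) 42.30154098057975 80.62289179705242
lug (557.2, 205.9) -2.8282236834763093 47.38745853416279
[[ 0.93   0.367 -0.   ]
 [ 0.367 -0.93  -0.   ]
 [-0.     0.    -1.   ]] [ 192.681 -488.362  234.725] [-1.341  0.342  1.524 -0.     1.275 -0.146]
```

```bash
python3 - <<'E'
from h import *
np.set_printoptions(precision=0,suppress=True)
A=np.array([193,-488.]);D=np.array([364.6,696.6]);L=np.hypot(*D);u=D/L
for n in("top","side"):
    d=np.load(f"{n}1.npz")["d"];v,uu=np.mgrid[:400,:640];c=cams.get_calibration(n);R=np.array(c["R"]);t=np.array(c["t"])
    X=np.stack([(uu-c["cx"])/c["fx"]*d,(v-c["cy"])/c["fy"]*d,d],-1)[d>0]-t;X=X@R
    s=(X[:,:2]-A)@u;w=(X[:,:2]-A)@np.array([-u[1],u[0]])
    for a in range(0,900,75):
        m=(s>=a)&(s<a+75)&(abs(w)<130)
        z=X[m,2]
        print(n,a,(A+u*a).round(),np.percentile(z,[50,90,100]) if m.any() else None)
E
```

```text
top 0 [ 193. -488.] [-896.   -1.    3.]
top 75 [ 228. -422.] [-1. 40. 68.]
top 150 [ 263. -355.] [ -1. 182. 189.]
top 225 [ 297. -289.] [ 15. 155. 190.]
top 300 [ 332. -222.] [ -0.  72. 102.]
top 375 [ 367. -156.] [ 1. 26. 72.]
top 450 [402. -89.] [ 0. 48. 96.]
top 525 [436. -23.] [-1. 66. 97.]
top 600 [471.  44.] [-1.  2. 29.]
top 675 [506. 110.] [ 0. 33. 38.]
top 750 [541. 176.] [17. 53. 72.]
top 825 [576. 243.] [ 0. 33. 63.]
side 0 [ 193. -488.] None
side 75 [ 228. -422.] None
side 150 [ 263. -355.] [186. 186. 186.]
side 225 [ 297. -289.] [185. 187. 190.]
side 300 [ 332. -222.] [  8.  89. 101.]
side 375 [ 367. -156.] [ 2. 49. 70.]
side 450 [402. -89.] [11. 64. 95.]
side 525 [436. -23.] [-1. 84. 95.]
side 600 [471.  44.] [-1.  1. 28.]
side 675 [506. 110.] [-0. 31. 37.]
side 750 [541. 176.] [15. 56. 69.]
side 825 [576. 243.] [-1. 38. 61.]
```

```bash
python3 -m inch '[[0,0,-0.04,0,0,0,0.33],[0,0,-0.07,0,0,-0.1,0.33],[0.03,-0.026,-0.07,0,0,-0.2,0.33],[0.06,-0.051,-0.07,0,0,-0.3,0.33],[0.09,-0.077,-0.07,0,0,-0.4,0.33],[0.12,-0.103,-0.07,0,0,-0.5,0.33],[0.15,-0.128,-0.07,0,0,-0.6,0.33],[0.18,-0.154,-0.07,0,0,-0.7,0.33],[0.21,-0.18,-0.07,0,0,-0.8,0.33],[0.24,-0.206,-0.07,0,0,-0.9,0.33],[0.27,-0.232,-0.07,0,0,-1.0,0.33],[0.3,-0.258,-0.07,0,0,-1.1,0.33],[0.33,-0.284,-0.07,0,0,-1.2,0.33],[0.36,-0.31,-0.07,0,0,-1.3,0.33],[0.39,-0.336,-0.07,0,0,-1.4,0.33],[0.42,-0.362,-0.07,0,0,-1.5,0.33],[0.45,-0.388,-0.07,0,0,-1.6,0.33],[0.48,-0.414,-0.07,0,0,-1.7,0.33],[0.48,-0.414,-0.07,0,0,-1.7,0.33],[0.48,-0.414,-0.07,0,0,-1.7,0.33]]' && cat > st.py <<'E'
from h import *
from scipy.spatial.transform import Rotation as Ro
import sys
np.set_printoptions(precision=4,suppress=True)
s=ctrl.get_state();R=Ro.from_quat(s["tool_rot"]).as_matrix();e=np.array(s["eef_pos"])
print("t",s["time_s"],"eef",e,"yang",np.degrees(np.arctan2(R[1,1],R[0,1])),"tilt",R[2],"F",s["ft_force"],"w",s["width"],"q",s["q"])
# args: target x y z yang(deg) -> shift in tool axes (m), turn about tool z
if len(sys.argv)>4:
    T=np.array(list(map(float,sys.argv[1:5])));ya=np.radians(T[3])
    Rt=np.array([[-np.sin(ya),np.cos(ya),0],[np.cos(ya),np.sin(ya),0],[0,0,-1.]]);
    print("shift",R.T@(T[:3]-e)/1000,"turn",Ro.from_matrix(R.T@Rt).as_rotvec())
E
python3 st.py 557.3 208.2 150 72.8
```

```text
time_s: 2.77
eef_pos: [487.5, 74.7, 304.2]
tool_rot: [0.506, 0.862, -0.0, -0.0]
ft_force: [0.3, 0.3, 0.7]
width: 30.4
gripper_force: 0.0
t 2.7667 eef [487.5043  74.6506 304.1751] yang 29.140274988212827 tilt [ 0.0003 -0.0009 -1.    ] F [0.289  0.3151 0.7223] w 30.36102564445546 q [-0.0035  0.2365  1.479  -0.0002  1.427  -0.512 ]
shift [0.0826 0.1261 0.1541] turn [-0.0007 -0.0006 -0.762 ]
```

```bash
python3 -m inch '[[0.017,0.025,0.02,0,0,-0.1,0.33],[0.034,0.05,0.05,0,0,-0.2,0.33],[0.05,0.075,0.08,0,0,-0.3,0.33],[0.066,0.1,0.11,0,0,-0.4,0.33],[0.0825,0.126,0.14,0,0,-0.5,0.33],[0.0825,0.126,0.154,0,0,-0.6,0.33],[0.0825,0.126,0.154,0,0,-0.7,0.33],[0.0825,0.126,0.154,0,0,-0.762,0.33],[0.0825,0.126,0.154,0,0,-0.762,0.33],[0.0825,0.126,0.154,0,0,-0.762,0.33],[0.0825,0.126,0.154,0,0,-0.762,0.33]]' && python3 st.py 557.3 208.2 50 72.8; python3 - <<'E'
from h import *
p,d=cams.grab_frame("side");q,e=cams.grab_frame("top")
a=cv2.resize(p[110:270,220:380,::-1],None,fx=2.5,fy=2.5);b=cv2.resize(q[120:280,230:390,::-1],None,fx=2.5,fy=2.5)
cv2.imwrite("pics/ap.png",np.hstack([a,b]))
E
```

```text
time_s: 3.68
eef_pos: [557.9, 205.1, 151.2]
tool_rot: [0.153, 0.988, 0.0, 0.0]
ft_force: [-0.1, -0.3, 1.4]
width: 30.2
gripper_force: 0.0
t 3.6833 eef [557.8688 205.1253 151.2348] yang 72.38995375880057 tilt [-0.0008  0.0002 -1.    ] F [-0.0944 -0.301   1.4087] w 30.189076577407633 q [ 0.2236  0.5407  1.4449 -0.0003  1.1552 -1.0398]
shift [0.0015 0.0027 0.1012] turn [ 0.0002  0.0008 -0.0072]
```

View pics/ap.png

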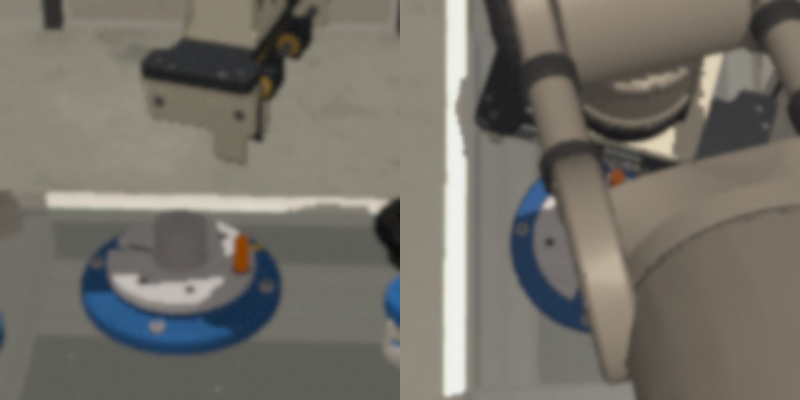

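The side view shows the gripper above the disc with the lug under the fingers. The finger at crop (232,140) is over the lug at (242,255). I'll descend over the lug.

```bash
python3 -m inch '[[0.0015,0.0027,0,0,0,-0.007,0.4],[0.0015,0.0027,0.025,0,0,-0.007,0.4],[0.0015,0.0027,0.05,0,0,-0.007,0.4],[0.0015,0.0027,0.07,0,0,-0.007,0.4],[0.0015,0.0027,0.085,0,0,-0.007,0.4],[0.0015,0.0027,0.095,0,0,-0.007,0.4],[0.0015,0.0027,0.101,0,0,-0.007,0.4],[0.0015,0.0027,0.101,0,0,-0.007,0.4],[0.0015,0.0027,0.101,0,0,-0.007,0.4]]' && python3 st.py 557.3 208.2 50 72.8; python3 - <<'E'
from h import *
p,d=cams.grab_frame("side")
cv2.imwrite("pics/dn.png",cv2.resize(p[150:270,230:390,::-1],None,fx=4,fy=4))
E
```

```text
time_s: 4.53
eef_pos: [557.4, 209.2, 50.2]
tool_rot: [0.148, 0.989, 0.0, 0.0]
ft_force: [-0.3, -0.7, -0.1]
width: 37.1
gripper_force: 0.0
t 4.5333 eef [557.3859 209.2179  50.1943] yang 72.99028488044026 tilt [-0.0007  0.0003 -1.    ] F [-0.3324 -0.672  -0.0911] w 37.11361244064703 q [ 0.2304  0.6625  1.5402 -0.0001  0.9382 -1.0434]
shift [-0.0002 -0.001   0.0002] turn [0.0003 0.0007 0.0033]
```

View pics/dn.png

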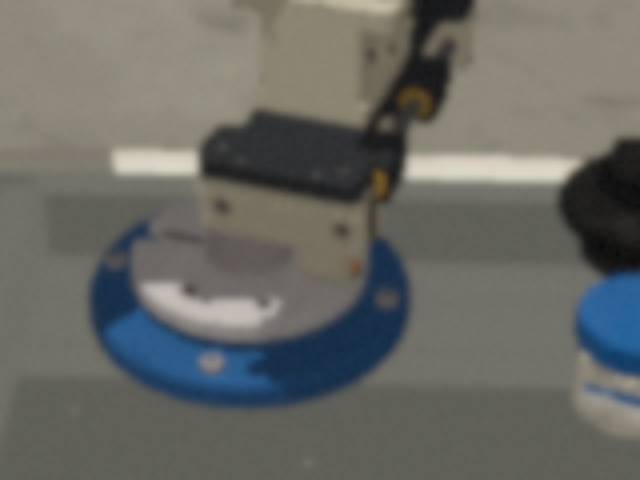

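```bash
python3 -m inch '[[0,0,0,0,0,0,0.22],[0.0002,-0.005,0,0,0,0.1,0.22],[0.001,-0.0099,0,0,0,0.2,0.22],[0.0022,-0.0148,0,0,0,0.3,0.22],[0.0039,-0.0195,0,0,0,0.4,0.22],[0.0061,-0.024,0,0,0,0.5,0.22],[0.0087,-0.0282,0,0,0,0.6,0.22],[0.0118,-0.0322,0,0,0,0.7,0.22],[0.0152,-0.0359,0,0,0,0.8,0.22],[0.0189,-0.0392,0,0,0,0.9,0.22],[0.023,-0.0421,0,0,0,1.0,0.22],[0.0273,-0.0446,0,0,0,1.1,0.22],[0.0319,-0.0466,0,0,0,1.2,0.22],[0.0366,-0.0482,0,0,0,1.3,0.22],[0.0415,-0.0493,0,0,0,1.4,0.22],[0.0465,-0.0499,0,0,0,1.5,0.22],[0.0515,-0.05,0,0,0,1.6,0.22],[0.0564,-0.0496,0,0,0,1.7,0.22],[0.0614,-0.0487,0,0,0,1.8,0.22],[0.0614,-0.0487,0,0,0,1.8,0.22]]' 15 && python3 st.py 466 195 50 -61.2; python3 - <<'E'
from h import *
p,d=cams.grab_frame("side");q,e=cams.grab_frame("top")
np.savez("m.npz",p=p,q=q)
a=cv2.resize(p[160:270,230:350,::-1],None,fx=3.3,fy=3.3);b=cv2.resize(q[160:270,250:370,::-1],None,fx=3.3,fy=3.3)
cv2.imwrite("pics/m.png",np.hstack([a,b]))
E
```

```text
time_s: 6.25
eef_pos: [484.0, 180.8, 50.6]
tool_rot: [0.867, 0.498, 0.001, 0.0]
ft_force: [0.2, 0.7, 0.0]
width: 20.4
gripper_force: 0.0
t 6.25 eef [483.9506 180.845   50.5831] yang -30.316026373462712 tilt [ 0.0009  0.001  -1.    ] F [0.1539 0.7033 0.0455] w 20.445084000591443 q [0.2092 0.5515 1.7718 0.     0.817  0.7383]
shift [ 0.0032 -0.0226  0.0006] turn [ 0.0007 -0.0011  0.539 ]
```

View pics/m.png

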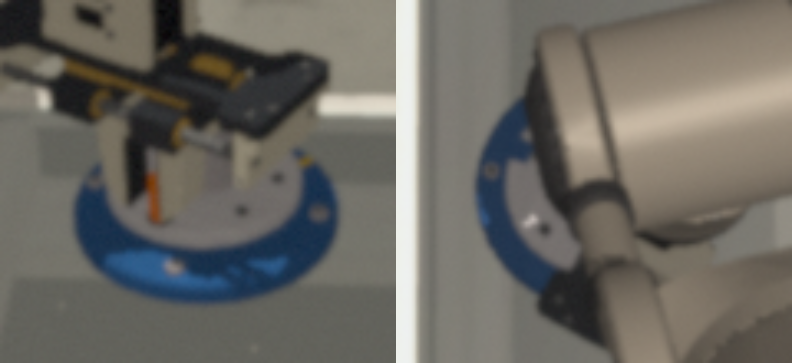

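The top view shows the notch coming round to the upper left at (517,160), with the lug between the fingers in the side view at (153,197). I'll make the last stretch slowly and stop slightly short.

```bash
python3 -m inch '[[0.0002,-0.005,0,0,0,0.1,0.22],[0.001,-0.0099,0,0,0,0.2,0.22],[0.0022,-0.0148,0,0,0,0.3,0.22],[0.003,-0.0171,0,0,0,0.35,0.22],[0.0039,-0.0195,0,0,0,0.4,0.22],[0.005,-0.0217,0,0,0,0.45,0.22],[0.0053,-0.0225,0,0,0,0.466,0.22],[0.0053,-0.0225,0,0,0,0.466,0.22]]' && python3 st.py 466 199 50 -61.2; cat > look.py <<'E'
from h import *
import sys
p,d=cams.grab_frame("side");q,e=cams.grab_frame("top")
np.savez(f"{sys.argv[1]}.npz",p=p,q=q,d=d,e=e)
a=cv2.resize(p[170:260,240:345,::-1],None,fx=3.8,fy=3.8,interpolation=2);b=cv2.resize(q[170:260,265:355,::-1],None,fx=3.8,fy=3.8,interpolation=2)
cv2.imwrite(f"pics/{sys.argv[1]}.png",np.hstack([a,b]))
E
python3 look.py m2
```

```text
time_s: 7.02
eef_pos: [467.8, 196.4, 50.0]
tool_rot: [0.958, 0.286, 0.0, 0.0]
ft_force: [1.9, -1.1, -1.1]
width: 20.4
gripper_force: 0.2
t 7.0167 eef [467.7526 196.3997  50.0101] yang -56.713302612819945 tilt [ 0.0009  0.0005 -1.    ] F [ 1.8603 -1.1061 -1.0571] w 20.356609082312787 q [ 0.2464  0.54    1.798  -0.0002  0.8025  1.2364]
shift [-0.     -0.0031  0.    ] turn [ 0.0004 -0.0009  0.0783]
```

View pics/m2.png

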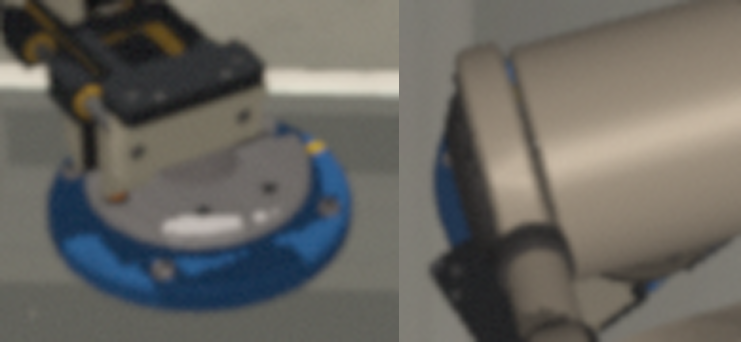

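```bash
python3 -m inch '[[0,0,0,0,0,0,0.35],[0,0,0,0,0,0,0.35],[0,0,0,0,0,0,0.35],[0,0,-0.03,0,0,0,0.35],[0,0,-0.07,0,0,0,0.35],[0,0,-0.11,0,0,0,0.35],[-0.023,0.029,-0.11,0,0,0,0.1],[-0.046,0.058,-0.11,0,0,0,0],[-0.069,0.087,-0.11,0,0,0,0],[-0.092,0.116,-0.11,0,0,0,0],[-0.115,0.145,-0.11,0,0,0,0],[-0.138,0.173,-0.11,0,0,0,0],[-0.138,0.173,-0.11,0,0,0,0],[-0.138,0.173,-0.11,0,0,0,0]]' && python3 look.py m3; python3 - <<'E'
from h import *
f=np.load("m3.npz");q,e,p=f["q"],f["e"],f["p"]
def ori(n,im,x0,y0,x1,y1,z):
    hsv=cv2.cvtColor(im,cv2.COLOR_RGB2HSV);m=cv2.inRange(hsv,(3,120,90),(17,255,255));k=np.zeros_like(m);k[y0:y1,x0:x1]=1
    pts=cv2.findNonZero(m*k);
    if pts is not None:
        c=pts[:,0].mean(0);P=onplane(n,*c,z)[:2]-[509.5,223];print(n,len(pts),c,P,np.degrees(np.arctan2(P[1],P[0])),np.hypot(*P))
ori("top",q,265,170,355,260,62);ori("side",p,240,170,345,260,50)
E
```

```text
time_s: 8.28
eef_pos: [446.2, -25.4, 159.7]
tool_rot: [0.959, 0.284, 0.0, -0.0]
ft_force: [-0.1, 0.5, 0.7]
width: 0.4
gripper_force: 0.0
top 28 [324.57142857 232.07142857] [-40.56178296 -29.08364765] -144.35868449482132 49.911088921756345
```

View pics/m3.png

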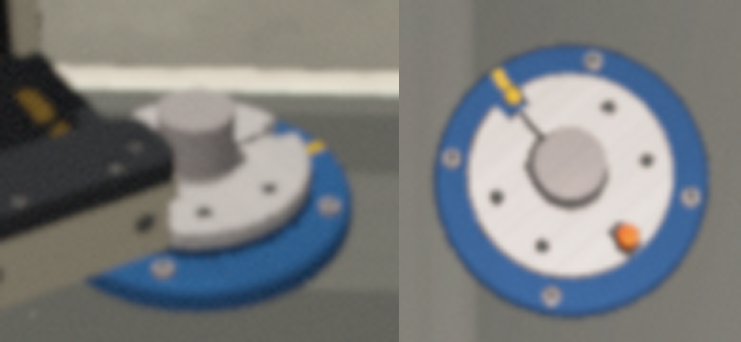

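The top view shows the notch at crop (512,103) almost over the pin at (513,95), with the lug at (627,236). I'll measure the residual angle.

```bash
python3 - <<'E'
from h import *
f=np.load("m3.npz");q=f["q"]
S=8;x0,y0,x1,y1=265,170,355,260
hsv=cv2.cvtColor(q,cv2.COLOR_RGB2HSV)
# hub-independent centre: average from disc rim (white/blue border) is z=34; use blue outer hull at z=16 from initial + this
pol=lambda u,v,z,C:(lambda P:(np.hypot(*P),np.degrees(np.arctan2(P[1],P[0]))))(onplane("top",u,v,z)[:2]-C)
m=cv2.inRange(hsv,(100,120,60),(125,255,255));k=np.zeros_like(m);k[y0:y1,x0:x1]=1
P=np.array([onplane("top",u,v,16)[:2] for u,v in cv2.convexHull(cv2.findNonZero(m*k))[:,0]])
A=np.c_[2*P,np.ones(len(P))];C=np.linalg.lstsq(A,(P**2).sum(1),rcond=None)[0][:2];print("C nest",C)
w=cv2.inRange(hsv,(0,0,150),(180,60,255))*k
P=np.array([onplane("top",u,v,34)[:2] for u,v in cv2.convexHull(cv2.findNonZero(w))[:,0]])
A=np.c_[2*P,np.ones(len(P))];s=np.linalg.lstsq(A,(P**2).sum(1),rcond=None)[0];Cd=s[:2];print("C disc",Cd,np.sqrt(s[2]+Cd@Cd))
y=cv2.inRange(hsv,(18,100,90),(35,255,255))*k
g=cv2.cvtColor(q,cv2.COLOR_RGB2GRAY)
ang=np.radians(np.arange(15,56,0.5))
c=cams.get_calibration("top");R=np.array(c["R"]);t=np.array(c["t"])
def smp(im,r,z,C):
    X=np.c_[C[0]+r*np.cos(ang),C[1]+r*np.sin(ang),np.full(len(ang),z)]@R.T+t
    mp=(X[:,:2]/X[:,2:]*[c["fx"],c["fy"]]+[c["cx"],c["cy"]]).astype(np.float32)
    return cv2.remap(im.astype(np.float32),mp[:,:1],mp[:,1:],cv2.INTER_CUBIC)[:,0]
b=q[:,:,2].astype(float);rd=q[:,:,0].astype(float)
for C in (C,np.array([509.5,223.])):
    for r in (28,32,36,40,43):
        v=smp(g,r,34,C);w=np.clip(np.median(v)-v-15,0,None);print("line",r,np.degrees((ang*w).sum()/w.sum()).round(1),end=" ")
    print()
    for r,z in((57,23),(59,23),(61,23),(64,16),(67,16),(70,16),(73,16)):
        v=smp(rd-b,r,z,C);w=np.clip(v-v.max()*.4,0,None);print("yel",r,np.degrees((ang*w).sum()/w.sum()).round(1),v.max().round(),end=" ")
    print()
    # notch edges: white -> blue at flange top
    for r in (50,53,55):
        v=smp(rd,r,34,C);w=v<(v.max()+v.min())/2;a=np.degrees(ang[w]);print("notch dark",r,a.min(),a.max())
E
```

```text
C nest [509.30703714 223.31845238]
C disc [505.38600144 221.57164931] 64.73200153086646
line 28 39.2 line 32 38.2 line 36 38.6 line 40 38.4 line 43 38.1 
yel 57 33.9 153.0 yel 59 33.9 166.0 yel 61 33.7 149.0 yel 64 33.0 135.0 yel 67 33.4 133.0 yel 70 33.8 144.0 yel 73 33.5 141.0 
notch dark 50 31.0 46.0
notch dark 53 39.0 46.0
notch dark 55 39.5 46.0
line 28 40.0 line 32 38.8 line 36 39.2 line 40 39.0 line 43 38.6 
yel 57 34.2 153.0 yel 59 34.3 165.0 yel 61 34.1 149.0 yel 64 33.4 136.0 yel 67 33.8 133.0 yel 70 34.1 143.0 yel 73 33.8 141.0 
notch dark 50 31.0 46.5
notch dark 53 39.5 46.5
notch dark 55 40.0 46.5
```

```bash
python3 st.py 470.3 192.1 50 -51.5
```

```text
t 8.3833 eef [446.2873 -23.4115 159.6602] yang -56.84549339059336 tilt [ 0.0001 -0.0004 -1.    ] F [-0.4152  0.3764 -0.39  ] w 0.43996766623764955 q [-0.2245  0.2841  1.8401  0.0004  1.0177  0.7675]
shift [ 0.138  -0.1672  0.1097] turn [-0.0004 -0.0001 -0.0933]
```

```bash
python3 -m inch '[[0.023,-0.028,0,0,0,-0.093,0.35],[0.046,-0.056,0,0,0,-0.093,0.35],[0.069,-0.084,0,0,0,-0.093,0.35],[0.092,-0.112,0,0,0,-0.093,0.35],[0.115,-0.14,0,0,0,-0.093,0.35],[0.138,-0.1675,0,0,0,-0.093,0.35],[0.138,-0.1675,0,0,0,-0.093,0.35],[0.138,-0.1675,0,0,0,-0.093,0.35]]' && python3 st.py 470.3 192.1 50 -51.5
```

```text
time_s: 9.05
eef_pos: [469.2, 195.1, 159.3]
tool_rot: [0.943, 0.333, -0.0, -0.0]
ft_force: [-0.8, -0.3, -0.8]
width: 31.9
gripper_force: 0.0
t 9.05 eef [469.245  195.1121 159.3387] yang -51.135907787318665 tilt [-0.0004 -0.0003 -1.    ] F [-0.7937 -0.3375 -0.8044] w 31.88787364567651 q [0.2431 0.3875 1.6813 0.0001 1.0734 1.1355]
shift [-0.001   0.003   0.1093] turn [-0.0003  0.0004  0.0064]
```

```bash
python3 -m inch '[[0,0,0.035,0,0,0,0.35],[0,0,0.07,0,0,0,0.35],[0,0,0.07,0,0,0,0.35],[0,0,0.07,0,0,0,0.35]]' && python3 st.py 470.3 192.1 50 -51.5
```

```text
time_s: 9.38
eef_pos: [468.8, 191.4, 88.8]
tool_rot: [0.944, 0.33, -0.002, -0.0]
ft_force: [-0.2, 0.4, 1.0]
width: 32.0
gripper_force: 0.0
t 9.3833 eef [468.8191 191.3659  88.8317] yang -51.496298348181604 tilt [-0.0042 -0.0018 -1.    ] F [-0.2343  0.3707  1.0067] w 32.038411418478404 q [ 0.2362  0.4806  1.7627 -0.0002  0.9028  1.1351]
shift [0.0018 0.0004 0.0388] turn [-0.0018  0.0042  0.0001]
```

Centred. I'll descend, narrow the gap, push the last 9.7° of finger travel, then open, lift clear and withdraw.

```bash
python3 -m inch '[[0.001,0.0004,0.025,0,0,0,0.35],[0.001,0.0004,0.039,0,0,0,0.35],[0.001,0.0004,0.039,0,0,0,0.22],[0.001,0.0004,0.039,0,0,0,0.22],[0.001,0.0004,0.039,0,0,0,0.22],[0.0011,-0.0021,0.039,0,0,0.05,0.22],[0.0013,-0.0046,0.039,0,0,0.1,0.22],[0.0015,-0.0066,0.039,0,0,0.14,0.22],[0.0017,-0.008,0.039,0,0,0.169,0.22],[0.0017,-0.008,0.039,0,0,0.169,0.22],[0.0017,-0.008,0.039,0,0,0.169,0.22],[0.0017,-0.008,0.039,0,0,0.169,0.22]]' && python3 st.py 465.6 199 50 -61.2
```

```text
time_s: 10.38
eef_pos: [467.1, 199.1, 51.6]
tool_rot: [0.968, 0.249, 0.001, 0.0]
ft_force: [0.5, 0.1, -0.4]
width: 20.2
gripper_force: 0.0
t 10.3833 eef [467.0949 199.1411  51.5879] yang -61.14298612784465 tilt [ 0.0014  0.0004 -1.    ] F [ 0.4901  0.0998 -0.4377] w 20.234999719662543 q [ 0.252   0.5379  1.796  -0.0001  0.8063  1.3192]
shift [-0.0014 -0.0006  0.0016] turn [ 0.0004 -0.0014  0.001 ]
```

```bash
python3 -m inch '[[0,0,0,0,0,0,0.35],[0,0,0,0,0,0,0.35],[0,0,0,0,0,0,0.35],[0,0,-0.03,0,0,0,0.35],[0,0,-0.07,0,0,0,0.35],[0,0,-0.11,0,0,0,0.35],[-0.023,0.029,-0.11,0,0,0,0.1],[-0.046,0.058,-0.11,0,0,0,0],[-0.069,0.087,-0.11,0,0,0,0],[-0.092,0.116,-0.11,0,0,0,0],[-0.115,0.145,-0.11,0,0,0,0],[-0.138,0.173,-0.11,0,0,0,0],[-0.138,0.173,-0.11,0,0,0,0],[-0.138,0.173,-0.11,0,0,0,0]]' && cat > ang.py <<'E'
from h import *
import sys
p,d=cams.grab_frame("side");q,e=cams.grab_frame("top");np.savez(sys.argv[1]+".npz",p=p,q=q,d=d,e=e)
hub=float(sys.argv[2]) # flange top z
g=cv2.cvtColor(q,cv2.COLOR_RGB2GRAY);C=np.array([509.4,223.2])
ang=np.radians(np.arange(15,56,0.5));c=cams.get_calibration("top");R=np.array(c["R"]);t=np.array(c["t"])
def smp(im,r,z):
    X=np.c_[C[0]+r*np.cos(ang),C[1]+r*np.sin(ang),np.full(len(ang),z)]@R.T+t
    mp=(X[:,:2]/X[:,2:]*[c["fx"],c["fy"]]+[c["cx"],c["cy"]]).astype(np.float32)
    return cv2.remap(im.astype(np.float32),mp[:,:1],mp[:,1:],cv2.INTER_CUBIC)[:,0]
b=q[:,:,2].astype(float);rd=q[:,:,0].astype(float)
for r in (28,32,36,40,43):
    v=smp(g,r,hub);w=np.clip(np.median(v)-v-15,0,None);print("line",r,np.degrees((ang*w).sum()/w.sum()).round(1),end=" ")
print()
for r,z in((57,23),(59,23),(61,23),(67,16),(70,16),(73,16)):
    v=smp(rd-b,r,z);w=np.clip(v-v.max()*.4,0,None);print("yel",r,np.degrees((ang*w).sum()/w.sum()).round(1),end=" ")
v=smp(rd,49,hub);a=np.degrees(ang[v<(v.max()+v.min())/2]);print("\nnotch dark",a.min(),a.max())
hs=cv2.cvtColor(q,cv2.COLOR_RGB2HSV);m=cv2.inRange(hs,(3,120,90),(17,255,255));k=np.zeros_like(m);k[170:260,265:355]=1
cc=cv2.findNonZero(m*k)[:,0].mean(0);P=onplane("top",*cc,hub+28)[:2]-C;print("lug",np.degrees(np.arctan2(P[1],P[0])))
dd=e[211:215,308:312];print("hub z",world("top",309.5,212.5,np.median(dd)))
E
python3 ang.py m4 34; python3 st.py 509.4 223.2 150 -61
```

```text
time_s: 11.55
eef_pos: [428.8, -20.6, 160.8]
tool_rot: [0.969, 0.247, 0.0, -0.0]
ft_force: [-0.1, 0.3, -0.0]
width: 0.6
gripper_force: 0.0
line 28 36.7 line 32 35.6 line 36 36.1 line 40 35.4 line 43 35.5 
yel 57 33.8 yel 59 33.7 yel 61 33.6 yel 67 33.6 yel 70 33.9 yel 73 33.6 
notch dark 27.5 43.5
lug -147.10386904387823
hub z [509.59301086 224.06575878  67.35813812]
t 11.65 eef [429.0994 -18.6241 160.7092] yang -61.21196153841736 tilt [ 0.0001 -0.0003 -1.    ] F [ 0.1932 -0.6388  0.7111] w 0.27958601238628944 q [-0.2224  0.253   1.8817  0.0004  1.007   0.8457]
shift [ 0.1868 -0.1733  0.0108] turn [-0.0003 -0.0001 -0.0037]
```

About 1.9° remains. I'll do one more small push before pressing.

```bash
python3 st.py 468.7 194.2 90 -54.5
```

```text
t 11.65 eef [429.0994 -18.6241 160.7092] yang -61.21196153841736 tilt [ 0.0001 -0.0003 -1.    ] F [ 0.1932 -0.6388  0.7111] w 0.27958601238628944 q [-0.2224  0.253   1.8817  0.0004  1.007   0.8457]
shift [ 0.1372 -0.1674  0.0708] turn [-0.0003 -0.0002 -0.1171]
```

```bash
python3 -m inch '[[0.023,-0.028,0,0,0,-0.117,0.35],[0.046,-0.056,0,0,0,-0.117,0.35],[0.069,-0.084,0,0,0,-0.117,0.35],[0.092,-0.112,0,0,0,-0.117,0.35],[0.115,-0.14,0,0,0,-0.117,0.35],[0.137,-0.167,0,0,0,-0.117,0.35],[0.137,-0.167,0.03,0,0,-0.117,0.35],[0.137,-0.167,0.071,0,0,-0.117,0.35],[0.137,-0.167,0.071,0,0,-0.117,0.35],[0.137,-0.167,0.071,0,0,-0.117,0.35],[0.137,-0.167,0.071,0,0,-0.117,0.35]]' && python3 st.py 468.7 194.2 50 -54.5
```

```text
time_s: 12.57
eef_pos: [469.1, 194.2, 91.0]
tool_rot: [0.952, 0.305, 0.001, 0.0]
ft_force: [-0.3, 1.3, 0.9]
width: 31.9
gripper_force: 0.0
t 12.5667 eef [469.0704 194.16    90.9887] yang -54.42731050601382 tilt [ 0.001   0.0004 -1.    ] F [-0.3269  1.3309  0.9007] w 31.86936259972906 q [0.2414 0.4767 1.7619 0.     0.9019 1.1913]
shift [-0.0003 -0.0003  0.041 ] turn [ 0.0004 -0.001   0.0013]
```

```bash
python3 -m inch '[[0,0,0.025,0,0,0,0.35],[0,0,0.041,0,0,0,0.35],[0,0,0.041,0,0,0,0.22],[0,0,0.041,0,0,0,0.22],[0,0,0.041,0,0,0,0.22],[0.0001,-0.0025,0.041,0,0,0.05,0.22],[0.0003,-0.005,0.041,0,0,0.1,0.22],[0.0005,-0.0065,0.041,0,0,0.13,0.22],[0.0006,-0.0074,0.041,0,0,0.15,0.22],[0.0006,-0.0074,0.041,0,0,0.15,0.22],[0.0006,-0.0074,0.041,0,0,0.15,0.22],[0.0006,-0.0074,0.041,0,0,0.15,0.22]]' && python3 st.py 465.6 199 50 -61.2
```

```text
time_s: 13.57
eef_pos: [465.2, 199.7, 49.3]
tool_rot: [0.972, 0.233, 0.001, 0.0]
ft_force: [-0.2, -0.8, -0.0]
width: 20.1
gripper_force: 0.3
t 13.5667 eef [465.2462 199.6895  49.2637] yang -63.04946186564702 tilt [ 0.0011  0.0003 -1.    ] F [-0.2236 -0.8264 -0.0169] w 20.09150006938865 q [ 0.254   0.5398  1.8016 -0.0002  0.7991  1.3545]
shift [ 0.      0.0008 -0.0007] turn [ 0.0004 -0.0011 -0.0323]
```

```bash
python3 -m inch '[[0,0,0,0,0,0,0.35],[0,0,0,0,0,0,0.35],[0,0,0,0,0,0,0.35],[0,0,-0.03,0,0,0,0.35],[0,0,-0.07,0,0,0,0.35],[0,0,-0.11,0,0,0,0.35],[-0.023,0.029,-0.11,0,0,0,0.1],[-0.046,0.058,-0.11,0,0,0,0],[-0.069,0.087,-0.11,0,0,0,0],[-0.092,0.116,-0.11,0,0,0,0],[-0.115,0.145,-0.11,0,0,0,0],[-0.138,0.173,-0.11,0,0,0,0],[-0.138,0.173,-0.11,0,0,0,0],[-0.138,0.173,-0.11,0,0,0,0]]' && python3 ang.py m5 34; python3 st.py 509.4 223.2 100 -61
```

```text
time_s: 14.73
eef_pos: [419.8, -18.6, 158.8]
tool_rot: [0.973, 0.231, 0.0, -0.0]
ft_force: [1.0, 0.2, 0.1]
width: 0.2
gripper_force: 0.0
line 28 35.9 line 32 34.4 line 36 34.1 line 40 34.5 line 43 33.8 
yel 57 33.9 yel 59 33.7 yel 61 33.6 yel 67 33.6 yel 70 33.9 yel 73 33.7 
notch dark 26.5 42.5
lug -148.66495851570573
hub z [509.52647095 224.06620427  67.73617301]
t 14.8333 eef [420.1525 -16.6253 158.6915] yang -63.10636739400766 tilt [ 0.0002 -0.0003 -1.    ] F [-0.6645 -0.3903  0.3254] w 0.5403046650031595 q [-0.2225  0.2403  1.9066  0.0004  0.9948  0.8787]
shift [ 0.1881 -0.1735  0.0588] turn [-0.0003 -0.0002 -0.0368]
```

Aligned to about 0.6°. Now I'll go over the hub with the fingers shut.

```bash
python3 -m inch '[[0.027,-0.025,0,0,0,0,0],[0.054,-0.05,0,0,0,0,0],[0.081,-0.075,0,0,0,0,0],[0.108,-0.1,0,0,0,0,0],[0.135,-0.125,0,0,0,0,0],[0.162,-0.15,0,0,0,0,0],[0.188,-0.1735,0,0,0,0,0],[0.188,-0.1735,0.03,0,0,0,0],[0.188,-0.1735,0.059,0,0,0,0],[0.188,-0.1735,0.059,0,0,0,0],[0.188,-0.1735,0.059,0,0,0,0],[0.188,-0.1735,0.059,0,0,0,0]]' && python3 st.py 509.4 223.2 68 -63.1
```

```text
time_s: 15.83
eef_pos: [509.5, 223.7, 100.8]
tool_rot: [0.972, 0.233, 0.001, -0.0]
ft_force: [0.9, -0.2, 0.3]
width: 0.8
gripper_force: 0.0
t 15.8333 eef [509.4867 223.7422 100.8214] yang -63.015676909095326 tilt [ 0.0012  0.0002 -1.    ] F [ 0.8531 -0.1644  0.2537] w 0.7695781986560338 q [0.2761 0.5367 1.6144 0.     0.9892 1.3759]
shift [-0.0004  0.0004  0.0328] turn [ 0.0002 -0.0012  0.0015]
```

```bash
python3 -m inch '[[0,0,0.01,0,0,0,0],[0,0,0.02,0,0,0,0],[0,0,0.023,0,0,0,0],[0,0,0.025,0,0,0,0],[0,0,0.027,0,0,0,0],[0,0,0.027,0,0,0,0],[0,0,0.027,0,0,0,0]]' && python3 -m inch '[[0,0,0.001,0,0,0,0],[0,0,0.002,0,0,0,0],[0,0,0.003,0,0,0,0],[0,0,0.004,0,0,0,0],[0,0,0.004,0,0,0,0],[0,0,0.004,0,0,0,0]]'
```

```text
time_s: 16.42
eef_pos: [509.3, 222.7, 72.7]
tool_rot: [0.973, 0.233, 0.0, 0.0]
ft_force: [0.2, 0.5, 0.5]
width: 0.8
gripper_force: 0.0
time_s: 16.92
eef_pos: [509.4, 222.8, 68.7]
tool_rot: [0.973, 0.233, 0.0, 0.0]
ft_force: [-0.1, -0.9, 3.9]
width: 0.7
gripper_force: 1.5
```

```bash
python3 -m inch '[[0,0,0.0005,0,0,0,0],[0,0,0.001,0,0,0,0],[0,0,0.0015,0,0,0,0],[0,0,0.0015,0,0,0,0],[0,0,0.0015,0,0,0,0]]'; python3 -m inch '[[0,0,0.0005,0,0,0,0],[0,0,0.001,0,0,0,0],[0,0,0.001,0,0,0,0],[0,0,0.001,0,0,0,0]]'
```

```text
time_s: 17.33
eef_pos: [509.5, 222.8, 68.0]
tool_rot: [0.973, 0.233, 0.001, 0.0]
ft_force: [-1.1, -2.0, 9.3]
width: 0.3
gripper_force: 4.8
time_s: 17.67
eef_pos: [509.5, 222.8, 67.8]
tool_rot: [0.973, 0.233, 0.001, 0.0]
ft_force: [-3.2, -2.2, 16.8]
width: 0.6
gripper_force: 8.1
```

A hard stop at tip height of about 60 mm means the disc is home. I'll retreat and check.

```bash
python3 -m inch '[[0,0,-0.005,0,0,0,0],[0,0,-0.02,0,0,0,0],[0,0,-0.05,0,0,0,0],[0,0,-0.09,0,0,0,0],[-0.027,0.025,-0.09,0,0,0,0],[-0.054,0.05,-0.09,0,0,0,0],[-0.081,0.075,-0.09,0,0,0,0],[-0.108,0.1,-0.09,0,0,0,0],[-0.135,0.125,-0.09,0,0,0,0],[-0.162,0.15,-0.09,0,0,0,0],[-0.188,0.1735,-0.09,0,0,0,0],[-0.188,0.1735,-0.09,0,0,0,0],[-0.188,0.1735,-0.09,0,0,0,0],[-0.188,0.1735,-0.09,0,0,0,0]]' && python3 ang.py fin 26; python3 - <<'E'
from h import *
f=np.load("fin.npz");p,q,e=f["p"],f["q"],f["e"]
z=np.array([world("top",u,v,e[v,u]) for u,v in((300,222),(322,210),(297,212),(310,235),(309,213),(324,221))]);print(z.round(1))
for n in("tin","gauge_block","grease_jar","screw_cap"):
    print(n,[(np.round(b["position"],1).tolist(),round(b["conf"],2)) for b in cams.boxes_of("top",n)[:1]])
a=cv2.resize(p[170:260,240:345,::-1],None,fx=3.8,fy=3.8,interpolation=2);b=cv2.resize(q[170:260,265:355,::-1],None,fx=3.8,fy=3.8,interpolation=2)
cv2.imwrite("pics/fin.png",np.hstack([a,b]))
E
```

```text
time_s: 18.83
eef_pos: [420.2, -16.8, 156.1]
tool_rot: [0.973, 0.232, 0.0, -0.0]
ft_force: [0.3, -0.1, 0.0]
width: 0.6
gripper_force: 0.0
line 28 37.3 line 32 34.7 line 36 34.6 line 40 34.0 line 43 34.1 
yel 57 33.9 yel 59 33.8 yel 61 33.6 yel 67 33.6 yel 70 33.9 yel 73 33.7 
notch dark 26.5 42.0
lug -148.43054595492407
hub z [511.01775114 224.05619897  59.26376715]
[[496.5 244.9  26.5]
 [521.7 196.8  26.2]
 [518.6 251.1  26.1]
 [468.1 224.   23.9]
 [510.2 225.1  57.7]
 [497.8 193.   23.9]]
tin [([352.6, 143.8, 25.2], 0.63)]
gauge_block [([347.4, 294.8, 30.5], 0.57)]
grease_jar [([691.2, 159.5, 55.9], 0.69)]
screw_cap [([699.9, 272.2, 41.3], 0.83)]
```

View pics/fin.png

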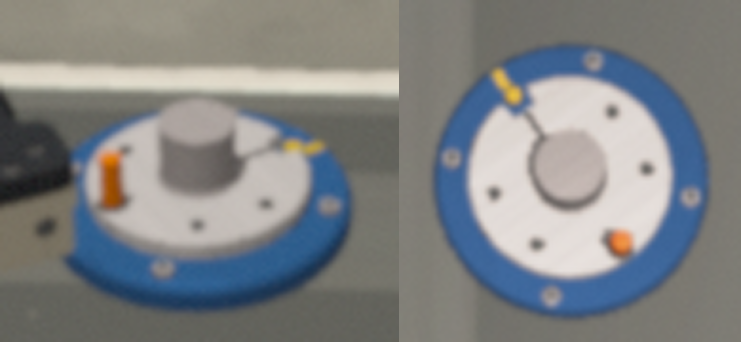

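The disc is home: the flange reads about 26 mm and the hub about 59–60 mm. The pin at crop (513,95) sits in the notch, and the side view shows no gap under the disc.

```bash
python3 -c "
from bench import workorder
print(workorder.close_job())"
```

```text
the job is handed in; nothing more can be done
None
```

The job is handed in: the disc was turned by its lug until the notch stood over the pin, then pressed fully home (flange top at about 26 mm, pin in the notch), and the four bystanders still read at their starting places to within the detector's error.

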